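Lower the bench lift level with the stand and slide the manifold across

ROBOT

A 7-joint arm with a two-finger parallel gripper is mounted at the origin on the work surface. World frame = base frame: x ahead of the robot, y to its left, z up, the work surface at z = 0. Lengths are in mm, angles in rad, forces in N, time in s.
With the tool pointing down it reaches from about 400 to 850 mm from the base axis. Payload 4.5 kg.
Tool frame: the origin (TCP) lies midway between the tips of the shut fingers; the grasp point (between the pads) lies 19 mm behind it; z points along the fingers, y is the direction in which the jaws open and shut (so a half turn about z gives the same grasp; the last joint's range is limited). The gripper opens to 85 mm and grips with 20 to 120 N. Pads are 22 mm wide; open, the fingers measure 114 mm over their backs; the gripper's body (76 mm by 85 mm) begins 54 mm behind the grasp point. The pads swing forward as they close: fully open they stand 13 mm farther back than shut.
Start: joints at [-1.271, 0.689, -0.195, 1.565, 0.157, 0.902, -0.215], TCP at [164.155, 603.082, 231.317] pointing down, gripper open.
Joint ranges: [-3.01, 3.01], [-0.46, 2.08], [-1.47, 1.51], [0.13, 2.56], [-1, 4.14], [0.04, 2.09], [-2.66, 2.66]. Speed limits (rad/s): [2.57, 2.57, 3.14, 3.14, 3.14, 3.14, 3.14].

INTERFACE

Orientations are given as a 3x3 rotation matrix whose columns are the frame's x, y, z axes.
In Python, from rig import bot, eyes, workorder, recognise gives the robot as it stands. The module is installed in compiled form; this text tells all that it offers.
- The arm moves only by the tool arm_command, never from a script. Its argument "series" is text: rows parted by semicolons, each of 7 numbers parted by spaces: the shift along the tool's x, y, z in m, then the turn, a rotation vector about the tool's x, y, z in degrees, then the closure, from 0 (fully open) to 1 (shut). A call has 1 to 10 rows; each row is the pose to reach, as a shift and turn from the pose commanded when the call began, along the tool's axes at that moment; what a row does not reach only later rows make up. A row lasts 1/12 s, in which the tool goes at most 41.7 mm and 7.16 degrees, less where a joint would pass 70% of its speed; a pose out of reach is approached as far as the arm can. A call with a gripper value outside its range is refused whole. The fingers move at their own pace and stop on an object; the grip force is fixed at half the most. Time passes only in rows, so rows that repeat a pose let the fingers close. It gives the time, the measured TCP pose, the force and the opening at its end, in the units of the state.
- bot.get_state(): the state, without advancing time (a new reading comes with each control period).
- eyes.capture(name): name is "scene" or "top" or "wrist"; returns the picture (420x560x3 uint8, red, green, blue); there is no depth.
- eyes.get_calibration(name): a dict with "camera_matrix" (3x3 intrinsics, pixels), "R" (3x3) and "t" (3): a world point X has camera coordinates R X + t; the wrist camera has in their place "mount" (4x4, takes a point from camera to tool coordinates, whose origin is the TCP and whose axes are the flange's). Camera axes: x right, y down, z forward; pixel columns grow to the right and rows downward; lengths in mm; the calibration is good to about 2 mm. The wrist camera is an equidistant fisheye: a pixel r from the principal point sees the ray r / f radians off the axis. A picture is of the moment at which its call begins: read the wrist's pose just before it. get_calibration takes no time and is no camera call.
- workorder.close_job(): hands the job in, once; it reports no verdict.
Trained networks look in the newest picture that a camera, given by its name, has taken for a name from the list of things; names that differ only in an ending like _2 or _b are one class to them, and where a whole thing is asked for, a point or a joint stands for the part that bears it (a point fixed in the world has none). Each returns a list of dicts, best first, with "p" (0 to 1); they miss things now and then, are a little off and sometimes report something else, mostly with a low value. They report only what shows in the picture. A call takes as long as a camera call. They do not tell look-alikes from the thing itself.
- recognise(camera, target): "extent" ([centre column, centre row, width, height] in pixels, round what is visible of it).
The state is a dict: "clock": time; "qpos": joint angles; "joint_vel": joint speeds; "joint_efforts": joint torques, N m; "tcp_pos": TCP position; "tcp_rot": TCP orientation; "force": force on the tool from outside, world axes, zero at the start; "moment": the same for the moment, N m; "grip_width": finger opening in mm.
Only numpy, scipy, OpenCV 4.12 (cv2) and the standard library are available. Lean on these libraries where they do the work, as an engineer would, in place of code of your own. Each camera call takes 0.05 s, during which the arm holds its last target. There are 200 camera calls.

TASK

Crack the lift's release valve open by its lever, anticlockwise, so that the platen with the manifold on it sinks slowly (never faster than 30 mm a second), and shut the valve again when the platen's top is level with the top of the stand next to it, within 5 mm. Then push the manifold across, without lifting it, until it sits wholly on the stand's top, leaving the platen level and the valve shut.

Things in the scene. Friction and masses are not known exactly. Their poses are not given: they have to be found in the camera images.
- lift: The bench lift, fixed: base 180 x 180 mm with a cylinder 80 mm across under the platen. Origin: centre of the base's underside, on the bench; z up; -y points to the stand, +y to the valve. It is turned about z by up to 0.35 rad.
- platen_top (a point): Centre of the top face of the lift's square steel platen, 150 x 150 mm, 12 mm thick, on a hydraulic ram; 200 mm above the bench at the start. Moves only vertically; axes as the lift's. It cannot be raised again, so do not overshoot.
- ram (a joint): How far the platen has sunk, m: 0 at the start, 0.078 at the bottom. It sinks only while the valve is open and stays put when it is shut.
- valve (a joint): Opening angle of the valve lever, rad: 0 shut (start, a stop), 1.2 fully open; opens anticlockwise from above and stays where left; 1 to 5 N at the pin turns it. Up to 0.2 nothing sinks; at 0.25 to 0.45 (load varies) the platen starts to creep, then each 0.1 rad adds about 7 mm/s; wide open it falls at 32 to 42 mm/s. Back below 0.2 it stops at once.
- pivot (a point): Point on the lever's vertical turning axis, at the height of point pin, 114 mm above the bench; fixed, 130 mm from the lift's centre in the lift's +y direction, over a steel valve block (44 mm square, top at 74 mm).
- pin (a point): Middle of the upright round steel pin on the lever's end: 12 mm across, from 92 to 130 mm above the bench, this point at 114 mm, 90 mm from the pivot. The flat lever under it is 16 mm wide, top at 92 mm. Shut, the lever points from the pivot along the lift's +y turned 0.35 rad clockwise (from above). Fingertips on either or both sides of the pin can push it.
- stand_top (a point): Centre of the top face of the fixed receiving stand's steel plate, 150 x 150 mm, 2 to 10 mm beyond the platen's -y edge; 135 to 165 mm above the bench. Axes as the lift's: the platen lies at +y, whose edge is rounded (radius 7.5 mm). The far edge has a lip 8 mm thick, 12 mm high, inner face 67 mm from the centre; a manifold pushed gently up to it is in place.
- part_c (a point): Loose manifold: aluminium block 64 (x) x 84 (y) x 32 mm on two round-ended runners 88 mm long along y; three upright couplings on top, 67 mm tall in all; 0.4 to 0.8 kg. Point: block's centre, 25 mm above what it stands on; its sides span 9 to 41 mm above that. A thin brass plug sticks out 14 mm at -x. Starts on the platen, its y within 0.15 rad of the lift's.
There are look-alikes about, which are no part of the job. Leave any pink or turquoise look-alike of the part that bears part_c alone.

How it is judged (in metres and radians):
On the way:
1. the platen, with the manifold still on it, is level with the stand's top within 5 mm and the valve is shut (below 0.15 rad) (z of platen_top in the frame of stand_top between -0.005 and 0.005 m and value of joint valve below 0.15 rad and y of part_c in the frame of stand_top above 0.08 m), for 0.3 s.
At the end, for the whole second after the job is handed in: The manifold stands upright (within 0.1 rad) and wholly on the stand's top, its centre within 30 mm of the stand's centre along the stand's y and 40 mm along its x; the platen is still level with the stand's top within 5 mm, and at rest; the valve is shut (below 0.15 rad) (z of platen_top in the frame of stand_top between -0.005 and 0.005 m and value of joint valve below 0.15 rad and x of part_c in the frame of stand_top between -0.04 and 0.04 m and y of part_c in the frame of stand_top between -0.03 and 0.03 m and z of part_c in the frame of stand_top between 0.017 and 0.033 m and angle between part_c's own z axis and vertical below 0.1 rad and velocity of joint ram below 0.003 m/s); the robot touches nothing.
It fails at once if the platen sinks faster than 30 mm/s (velocity of joint ram above 0.03 m/s).
It fails at once if the manifold is lifted (its centre more than 45 mm above the platen's top) (z of part_c in the frame of platen_top above 0.045 m).
It fails at once if the manifold is tipped by more than 0.4 rad (angle between part_c's own z axis and vertical above 0.4 rad).
It also fails if it takes over 67 s, if anything falls off the work surface, if the arm or the gripper's body presses on something with over 40 N, if the wrist force passes 120 N, or if a joint passes its speed limit or range.

## Working session

There is one attempt and no reset: what is moved stays moved. The work goes in short steps, Python scripts to look and compute and a tool call to move; the robot and the scene stay as the last step left them, time stands still between calls to the robot, and variables do not carry over. Pictures are saved under pics/ and viewed, about 8 in all and at most 12, crops included, and the job is handed in when it is done.

Besides the shell and the picture viewer there is one more tool, called after ">>>" as name(argument=value, ...) on one line, values as JSON. arm_command: Moves the arm, as the interface text tells. Its arguments: {"type":"object","properties":{"series":{"type":"string"}},"required":["series"]}

```bash
mkdir -p pics
cat > h.py <<'E'
import numpy as np, cv2
from rig import bot, eyes, workorder, recognise
def cal(n):
    c=eyes.get_calibration(n); return {k:np.array(v,float) for k,v in c.items() if k in('camera_matrix','R','t','mount')}
def proj(n,X):
    c=cal(n); p=(c['R']@np.atleast_2d(X).T).T+c['t'].ravel(); q=(c['camera_matrix']@p.T).T; return q[:,:2]/q[:,2:]
def unproj(n,px,z):
    c=cal(n); d=c['R'].T@np.linalg.solve(c['camera_matrix'],[px[0],px[1],1]); o=-c['R'].T@c['t'].ravel(); return o+d*(z-o[2])/d[2]
def snap(n,f,up=1.4):
    im=eyes.capture(n); cv2.imwrite('pics/'+f,cv2.resize(im[:,:,::-1],None,fx=up,fy=up,interpolation=cv2.INTER_CUBIC)); return im
E
python3 - <<'E'
from h import *
np.set_printoptions(precision=2,suppress=True)
for n in('scene','top'):
    im=snap(n,n+'0.png'); cv2.imwrite('pics/raw_%s.png'%n,im[:,:,::-1])
    c=cal(n); print(n,-c['R'].T@c['t'].ravel(), c['camera_matrix'][0,0])
    for t in('lift','platen_top','valve','pin','stand_top','part_c'):
        try: print(t,[(np.round(r['extent']),round(r['p'],2)) for r in recognise(n,t)][:4])
        except Exception as e: print(t,e)
print(cal('wrist'))
print(bot.get_state())
E
```

```text
scene [ 223.85 -495.35  670.44] 457.739316904756
lift [(array([339., 244., 124., 165.]), 0.62)]
platen_top [(array([344., 205., 112.,  70.]), 0.57)]
valve []
pin []
stand_top [(array([387., 310., 136., 130.]), 0.94)]
part_c [(array([334., 185.,  52.,  58.]), 0.76), (array([213., 267.,  54.,  46.]), 0.63), (array([255., 350.,  66.,  64.]), 0.58)]
top [338.99  50.43 942.52] 430.9218793159061
lift [(array([271., 171., 154., 111.]), 0.66)]
platen_top [(array([303., 160.,  93.,  89.]), 0.88)]
valve [(array([218., 152.,  46.,  34.]), 0.61)]
pin [(array([218., 153.,  50.,  36.]), 0.57)]
stand_top [(array([384., 175.,  91.,  84.]), 0.7)]
part_c [(array([249., 278.,  46.,  52.]), 0.81), (array([343., 274.,  44.,  45.]), 0.81), (array([219., 153.,  53.,  38.]), 0.21)]
{'camera_matrix': array([[325.19,   0.  , 271.43],
       [  0.  , 325.19, 210.2 ],
       [  0.  ,   0.  ,   1.  ]]), 'mount': array([[   0.  ,   -0.96,   -0.26,   66.96],
       [   1.  ,    0.  ,    0.  ,   -0.1 ],
       [  -0.  ,   -0.26,    0.96, -143.42],
       [   0.  ,    0.  ,    0.  ,    1.  ]])}
{'clock': 0.7, 'qpos': array([-1.27,  0.69, -0.19,  1.57,  0.16,  0.9 , -0.22]), 'joint_vel': array([-0.,  0.,  0.,  0.,  0., -0.,  0.]), 'joint_efforts': array([ -0.  , -53.94,  -1.27, -15.88,   0.01,   0.  ,   0.  ]), 'tcp_pos': array([164.17, 603.08, 231.33]), 'tcp_rot': array([[-0.96,  0.26,  0.  ],
       [ 0.26,  0.96,  0.  ],
       [ 0.  ,  0.  , -1.  ]]), 'force': array([-0.49, -0.68,  0.12]), 'moment': array([ 0.05,  0.  , -0.03]), 'grip_width': 85.37509460500924}
```

View pics/top0.png

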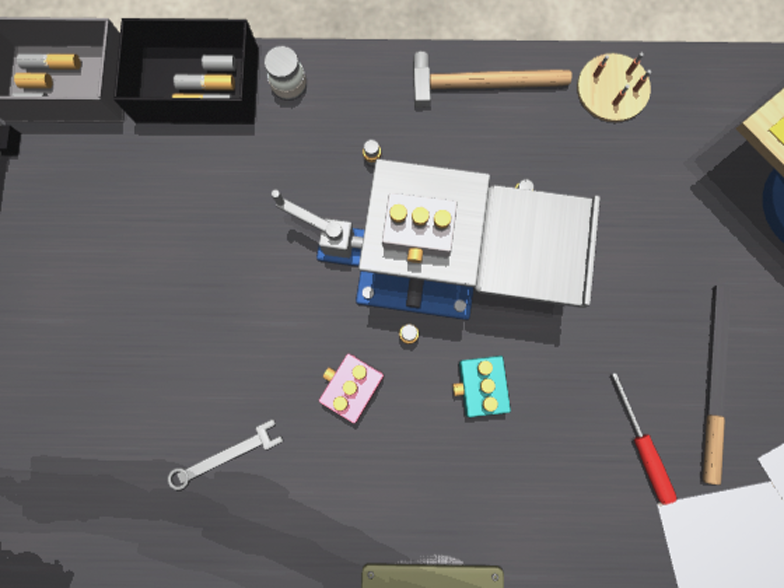

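View pics/scene0.png

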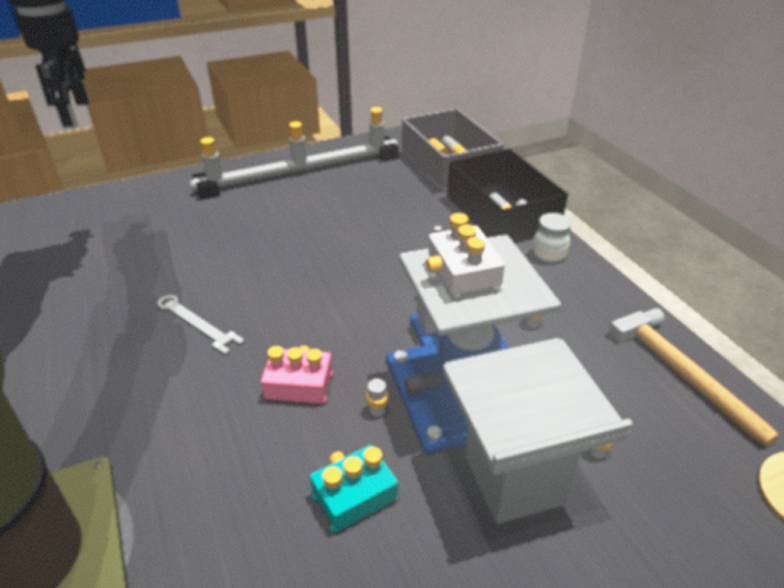

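The top view shows the platen with the white manifold (plug toward the robot), the stand to its right, and the lever to its left with the pin at about (277,194) in the 1.4x picture. The pink and turquoise look-alikes are on the bench. Next I extract precise corners.

Run:
```python
import cv2,numpy as np
for n,roi in(('top',(245,100,435,225)),('scene',(280,140,460,345))):
    im=cv2.imread('pics/raw_%s.png'%n); x0,y0,x1,y1=roi
    c=im[y0:y1,x0:x1]; s=3.2 if n=='top' else 2.8
    big=cv2.resize(c,None,fx=s,fy=s,interpolation=cv2.INTER_CUBIC)
    hsv=cv2.cvtColor(c,cv2.COLOR_BGR2HSV); 
    m=((hsv[...,2]>135)&(hsv[...,1]<60)).astype(np.uint8)
    k,l,st,_=cv2.connectedComponentsWithStats(m)
    for i in range(1,k):
        if st[i,4]>1500:
            cs,_=cv2.findContours((l==i).astype(np.uint8),cv2.RETR_EXTERNAL,cv2.CHAIN_APPROX_NONE)
            h=cv2.convexHull(max(cs,key=len)); a=cv2.approxPolyDP(h,3,True)[:,0]+[x0,y0]
            print(n,st[i],a.tolist())
    # grid ticks
    for x in range((x0+19)//20*20,x1,20): cv2.putText(big,str(x),(int((x-x0)*s),10),0,.35,(0,255,255),1); cv2.line(big,(int((x-x0+.5)*s),12),(int((x-x0+.5)*s),18),(0,255,255),1)
    for y in range((y0+19)//20*20,y1,20): cv2.putText(big,str(y),(0,int((y-y0+.5)*s)+4),0,.35,(0,255,255),1)
    cv2.imwrite('pics/crop_%s.png'%n,big); print(big.shape)
a=cv2.imread('pics/crop_top.png')
```

```text
top [    6    14   172   104 11715] [[269, 114], [377, 128], [422, 142], [415, 216], [257, 192], [251, 171]]
(400, 608, 3)
scene [ 105    0   75   69 2777] [[459, 208], [385, 156], [406, 140], [459, 140]]
scene [   5   20  117   77 4710] [[285, 180], [311, 160], [341, 161], [362, 168], [401, 217], [314, 236]]
scene [  37   97  135   92 7343] [[451, 303], [350, 328], [317, 260], [357, 237], [398, 240]]
(574, 504, 3)
```

View pics/crop_top.png

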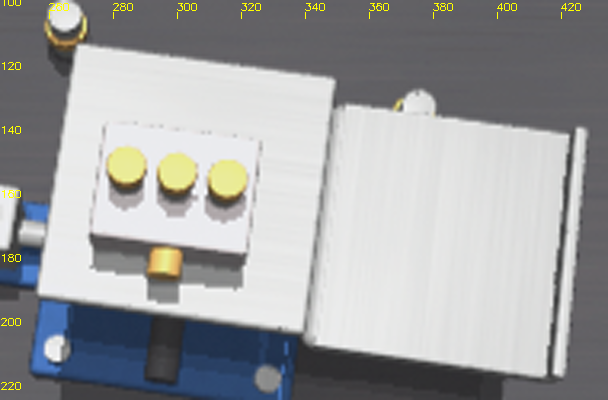

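View pics/crop_scene.png

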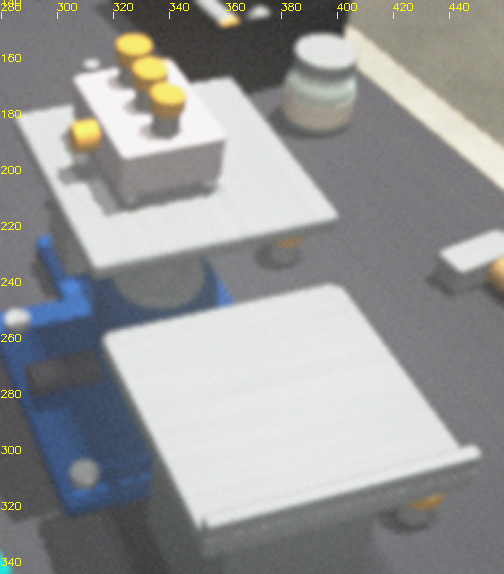

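```bash
cat > fit.py <<'E'
from h import *
from scipy.optimize import least_squares
np.set_printoptions(precision=3,suppress=True)
# label: lift frame pt ; top view px ; scene px
P={(75,75):((269.4,114.1),(362.9,167.9)),(75,-75):((349.7,124.4),(400.4,216.8)),(-75,-75):((340.3,204.1),(313.9,236.4)),(-75,75):((256.9,192.5),(286.4,181.1))}
S={(75,-75,12):((428.1,140.6),(450.7,300.7)),(-75,-75,12):((420.9,217.8),(353.2,326)),(75,-67,0):((422.5,142.2),None),(-75,-67,0):((416.2,217.5),None),
 (75,72,-1):((352,133),(400,243)),(-75,72,-1):((340.5,207.5),(317,260.5))}
def res(p):
    x,y,a,gap,h,sx,t1,t2,s1,s2=p; R=np.array([[np.cos(a),-np.sin(a)],[np.sin(a),np.cos(a)]]); r=[]
    off={'top':np.array([t1,t2]),'scene':np.array([s1,s2])}
    for (u,v),o in P.items():
        X=np.r_[R@[u,v]+[x,y],200]
        for n,q in zip(('top','scene'),o): r+=list(proj(n,X)[0]+off[n]-q)
    for (u,v,w),o in S.items():
        X=np.r_[R@[u+sx,v-150-gap]+[x,y],h+w]; wt=.6 if v==72 else 1
        for n,q in zip(('top','scene'),o):
            if q: r+=list(wt*(proj(n,X)[0]+off[n]-q))
    r+=[t1/2,t2/2,s1/2,s2/2,sx/3]
    return np.array(r)
if __name__=='__main__':
    s=least_squares(res,[700-160,0,0,6,150,0,0,0,0,0],loss='soft_l1'); print(s.x); print(res(s.x).round(1)); 
    x,y,a=s.x[:3]; f=lambda u,v:np.array([x+np.cos(a)*u-np.sin(a)*v,y+np.sin(a)*u+np.cos(a)*v])
    pv=f(0,130); pn=pv+90*np.array([-np.sin(a-.35),np.cos(a-.35)]); print('pivot',pv,'pin',pn)
    print('pin meas',unproj('top',(277/1.4-.4,194/1.4),130),'proj',proj('top',[*pn,130])*1.4, 'hub',proj('top',[*pv,95])*1.4)
    # manifold top corners, top crop px
    c=np.array([unproj('top',(245+u/3.2-.3,100+v/3.2-.3),241) for u,v in((107,122),(260,142),(246,254),(92,233))]); print(c, 'centre',c.mean(0)); m=c.mean(0)[:2]-[x,y]
    print('rel',np.cos(a)*m[0]+np.sin(a)*m[1],-np.sin(a)*m[0]+np.cos(a)*m[1],'len',np.linalg.norm(c[1]-c[0]),np.linalg.norm(c[2]-c[1]),'yaw of y',np.arctan2(-(c[0]-c[1])[0],(c[0]-c[1])[1]))
E
python3 fit.py
```

```text
[566.494  24.241  -0.13    1.271 153.763   2.628   2.755   1.152   0.752
   2.153]
[-0.4 -1.1 -0.4 -0.3  1.2 -0.4  1.4  0.4  0.5  0.4  0.  -0.9 -0.6  0.1
 -1.4  0.1  0.4 -0.4  0.6  0.5  0.4  0.5  0.1  0.8 -0.2 -0.5 -1.2  1.2
 -1.4 -0.5 -0.1 -1.6 -0.2  0.4 -1.1 -0.9  1.4  0.6  0.4  1.1  0.9]
pivot [583.334 153.146] pin [624.887 232.979]
pin meas [622.684 227.337 130.   ] proj [[272.527 192.464]] hub [[330.829 228.5  ]]
[[586.825  65.604 241.   ]
 [576.657 -15.702 241.   ]
 [515.497  -8.186 241.   ]
 [525.836  72.516 241.   ]] centre [551.204  28.558 241.   ]
rel -15.720955687907047 2.300215916334041 len 81.93948335734687 61.62013170699661 yaw of y -0.12440435817383011
```

```bash
cat >> h.py <<'E'
def go(x,y,z,yawdeg=None):
    s=bot.get_state(); R=np.array(s['tcp_rot']); p=np.array(s['tcp_pos'])
    d=R.T@(np.array([x,y,z])-p)/1000
    from scipy.spatial.transform import Rotation as Ro
    rv=np.zeros(3)
    if yawdeg is not None:
        a=np.radians(yawdeg); yv=np.array([np.cos(a),np.sin(a),0]); zv=np.array([0,0,-1.]); T=np.column_stack([np.cross(yv,zv),yv,zv])
        rv=Ro.from_matrix(R.T@T).as_rotvec(degrees=True)
    print('t',round(s['clock'],2),'tcp',np.round(p,1),'yaw',np.degrees(np.arctan2(R[1,1],R[0,1])).round(1),'F',np.round(s['force'],1),'w',round(s['grip_width'],1))
    print('shift',d.round(4),'rv',rv.round(2)); return d,rv
E
python3 -c "
from h import *
go(546,-130,330,-27.5)"
```

```text
t 0.7 tcp [164.2 603.1 231.3] yaw 74.8 F [-0.5 -0.7  0.1] w 85.4
shift [-0.561  -0.607  -0.0987] rv [  0.    -0.   102.27]
```

>>> arm_command(series="-0.561 -0.607 -0.15 0 0 102.3 1; -0.561 -0.607 -0.15 0 0 102.3 1; -0.561 -0.607 -0.15 0 0 102.3 1; -0.561 -0.607 -0.15 0 0 102.3 1; -0.561 -0.607 -0.15 0 0 102.3 1; -0.561 -0.607 -0.15 0 0 102.3 1; -0.561 -0.607 -0.15 0 0 102.3 1; -0.561 -0.607 -0.15 0 0 102.3 1; -0.561 -0.607 -0.15 0 0 102.3 1; -0.561 -0.607 -0.15 0 0 102.3 1")

```text
clock: 1.53
tcp_pos: [354.1, 237.8, 306.4]
tcp_rot: [[-0.049, 0.999, 0.001], [0.999, 0.049, 0.001], [0.001, 0.001, -1.0]]
force: [0.4, 1.1, 0.2]
grip_width: 0.1
```

```bash
python3 -c "
from h import *
go(546,-130,250,-27.5)"
```

```text
t 1.53 tcp [354.1 237.8 306.4] yaw 2.8 F [0.4 1.1 0.2] w 0.1
shift [-0.3768  0.1735  0.0562] rv [ 2.000e-02 -6.000e-02  3.032e+01]
```

>>> arm_command(series="-0.377 0.173 -0.014 0 0 30.3 1; -0.377 0.173 -0.014 0 0 30.3 1; -0.377 0.173 -0.014 0 0 30.3 1; -0.377 0.173 -0.014 0 0 30.3 1; -0.377 0.173 -0.014 0 0 30.3 1; -0.377 0.173 -0.014 0 0 30.3 1; -0.377 0.173 -0.014 0 0 30.3 1; -0.377 0.173 -0.014 0 0 30.3 1; -0.377 0.173 -0.014 0 0 30.3 1; -0.377 0.173 -0.014 0 0 30.3 1")

```text
clock: 2.37
tcp_pos: [547.7, -129.6, 319.9]
tcp_rot: [[0.456, 0.89, 0.001], [0.89, -0.456, 0.0], [0.0, 0.0, -1.0]]
force: [0.9, 1.0, 0.5]
grip_width: -0.2
```

```bash
python3 -c "
from h import *
snap('wrist','w1.png')
go(546,-130,175,-27.5)"
```

```text
t 2.42 tcp [ 550.6 -139.5  320.6] yaw -27.7 F [ 4.9 -7.6  2.3] w 0.4
shift [ 0.0071 -0.0098  0.1455] rv [ 0.54  0.31 -0.21]
```

View pics/w1.png

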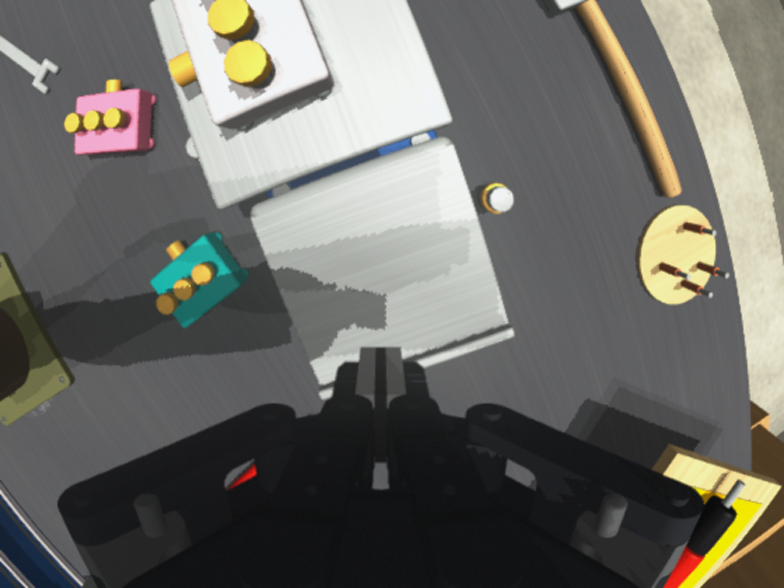

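The wrist view shows the platen with the manifold at top, the gap, and the clear stand top with its lip below the fingers. Next I descend onto the stand.

>>> arm_command(series="0 0 0.04 0 0 0 1; 0 0 0.08 0 0 0 1; 0 0 0.115 0 0 0 1; 0 0 0.14 0 0 0 1; 0 0 0.148 0 0 0 1; 0 0 0.148 0 0 0 1; 0 0 0.148 0 0 0 1; 0 0 0.148 0 0 0 1")

```text
clock: 3.08
tcp_pos: [548.5, -127.8, 173.5]
tcp_rot: [[0.456, 0.89, 0.004], [0.89, -0.456, -0.001], [0.001, 0.004, -1.0]]
force: [0.8, 0.2, -0.3]
grip_width: 0.0
```

```bash
python3 -c "
from h import *
snap('wrist','w2.png')
go(546,-130,155,-27.5)"
```

```text
t 3.13 tcp [ 548.5 -127.8  173.6] yaw -27.1 F [ 0.4 -0.3 -0.3] w 0.1
shift [-0.0031 -0.0013  0.0186] rv [ 0.22 -0.06  0.36]
```

>>> arm_command(series="0 0 0.003 0 0 0 1; 0 0 0.006 0 0 0 1; 0 0 0.009 0 0 0 1; 0 0 0.011 0 0 0 1; 0 0 0.013 0 0 0 1; 0 0 0.015 0 0 0 1; 0 0 0.016 0 0 0 1; 0 0 0.016 0 0 0 1")

```text
clock: 3.8
tcp_pos: [546.9, -127.4, 155.3]
tcp_rot: [[0.456, 0.89, -0.001], [0.89, -0.456, 0.0], [-0.0, -0.001, -1.0]]
force: [-0.2, -0.3, 0.5]
grip_width: 0.3
```

>>> arm_command(series="0 0 0.001 0 0 0 1; 0 0 0.002 0 0 0 1; 0 0 0.003 0 0 0 1; 0 0 0.003 0 0 0 1")

```text
clock: 4.13
tcp_pos: [547.2, -127.5, 153.5]
tcp_rot: [[0.456, 0.89, 0.001], [0.89, -0.456, 0.0], [0.001, 0.0, -1.0]]
force: [-1.7, 0.9, 6.8]
grip_width: -0.1
```

>>> arm_command(series="0 0 0.001 0 0 0 1; 0 0 0.002 0 0 0 1; 0 0 0.003 0 0 0 1; 0 0 0.003 0 0 0 1")

```text
clock: 4.47
tcp_pos: [547.2, -127.5, 153.4]
tcp_rot: [[0.457, 0.89, 0.002], [0.89, -0.457, 0.001], [0.002, 0.002, -1.0]]
force: [-8.3, 3.1, 30.3]
grip_width: -0.1
```

Contact at z = 153.5 mm, which agrees with the vision fit (153.8), so the required sink is 46.5 mm. Now to the pin.

>>> arm_command(series="0 0 -0.04 0 0 0 1; 0 0 -0.08 0 0 0 1; 0 0 -0.12 0 0 0 1; 0 0 -0.16 0 0 0 0.7; 0.02 0 -0.175 0 0 0 0.6; 0.05 0 -0.175 0 0 0 0.5; 0.09 -0.01 -0.175 0 0 0 0.5; 0.13 -0.02 -0.175 0 0 0 0.5; 0.17 -0.035 -0.175 0 0 0 0.5; 0.21 -0.05 -0.175 0 0 0 0.5")

```text
clock: 5.3
tcp_pos: [598.2, 82.0, 324.7]
tcp_rot: [[0.457, 0.89, 0.0], [0.89, -0.457, 0.0], [0.0, 0.0, -1.0]]
force: [0.3, 0.0, -0.5]
grip_width: 42.8
```

```bash
python3 -c "
from h import *
go(625,233,200,-27.5)"
```

```text
t 5.3 tcp [598.2  82.  324.7] yaw -27.2 F [ 0.3  0.  -0.5] w 42.8
shift [ 0.1465 -0.0451  0.1248] rv [ 0.01 -0.02  0.33]
```

>>> arm_command(series="0.04 -0.012 0.02 0 0 0 0.5; 0.08 -0.025 0.06 0 0 0 0.5; 0.115 -0.035 0.1 0 0 0 0.5; 0.14 -0.042 0.14 0 0 0 0.5; 0.146 -0.045 0.16 0 0 0 0.5; 0.146 -0.045 0.165 0 0 0 0.5; 0.146 -0.045 0.165 0 0 0 0.5; 0.146 -0.045 0.165 0 0 0 0.5")

```text
clock: 5.97
tcp_pos: [624.0, 230.3, 158.8]
tcp_rot: [[0.456, 0.89, -0.002], [0.89, -0.456, -0.001], [-0.002, -0.001, -1.0]]
force: [-0.3, -0.9, -0.2]
grip_width: 42.5
```

```bash
python3 -c "
from h import *
go(625,233,98,-27.5)
snap('wrist','w3.png')
print([r for r in recognise('wrist','pin')][:2])"
```

```text
t 5.97 tcp [624.  230.3 158.8] yaw -27.1 F [-0.3 -0.9 -0.2] w 42.5
shift [ 0.0029 -0.0003  0.0608] rv [-0.07  0.13  0.4 ]
[{'extent': [270.4, 279.1, 29.1, 129.2], 'p': 0.61}]
```

View pics/w3.png

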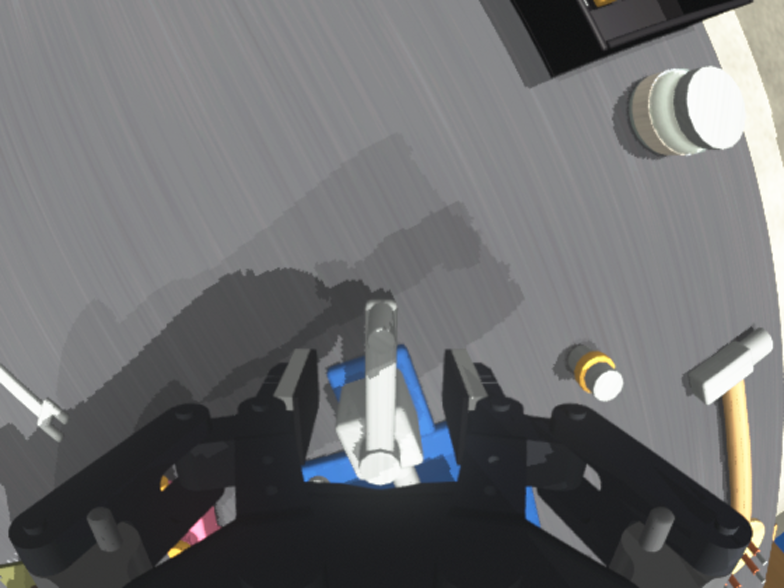

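```bash
python3 -c "
from h import *
c=cal('wrist');M=np.linalg.inv(c['mount']);K=c['camera_matrix']
def pr(p):
    q=M@np.r_[p,1]; q=q[:3]; th=np.arccos(q[2]/np.linalg.norm(q)); u=q[:2]/np.linalg.norm(q[:2]); return (K[:2,2]+K[0,0]*th*u)*1.4
for x in(-5,0,5): print(x,pr([x,0,158.8-130]),pr([x,0,158.8-92]), 'lever end',pr([x+8,0,158.8-92]),'pivot top', pr([x-90,0,158.8-95]))
im=cv2.imread('pics/w3.png')[270:500,300:460]; cv2.imwrite('pics/w3c.png',cv2.resize(im,None,fx=2.6,fy=2.6))
"
```

```text
-5 [380.89375831 352.08216542] [380.7580081  322.23023093] lever end [380.77615257 306.51906641] pivot top [380.55917407 474.45519239]
0 [380.90941114 340.68663841] [380.76937525 312.45133865] lever end [380.7873644  296.52833732] pivot top [380.5700764  467.53622152]
5 [380.92495338 329.06702453] [380.78065056 302.53803603] lever end [380.79845626 286.4143977 ] pivot top [380.58109919 460.4548529 ]
```

View pics/w3c.png

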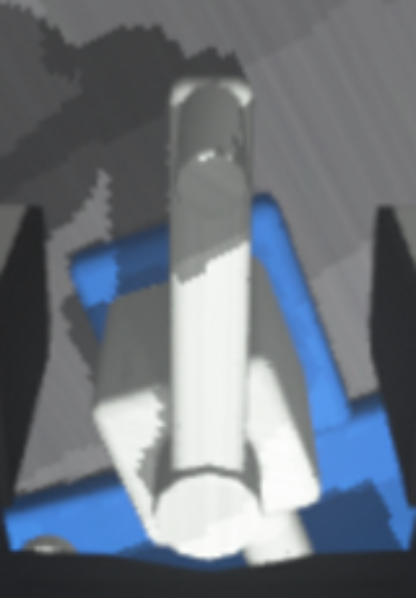

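The pin sits centred between the jaws (pin top at about (381,340), predicted (381,341)), and the lever is aligned with the tool. I descend and grip it.

>>> arm_command(series="0 0 0.02 0 0 0 0.5; 0 0 0.04 0 0 0 0.5; 0 0 0.052 0 0 0 0.5; 0 0 0.057 0 0 0 0.5; 0 0 0.057 0 0 0 0.7; 0 0 0.057 0 0 0 0.8; 0 0 0.057 0 0 0 1; 0 0 0.057 0 0 0 1; 0 0 0.057 0 0 0 1")

```text
clock: 6.82
tcp_pos: [624.5, 231.1, 104.2]
tcp_rot: [[0.456, 0.89, 0.0], [0.89, -0.456, 0.001], [0.001, -0.0, -1.0]]
force: [-3.4, -0.5, 6.5]
grip_width: 10.0
```

```bash
cat > w.py <<'E'
# arc waypoints in tool frame: lever along tool x at start (angle 0). Pin path for angle th (anticlockwise from above)
import numpy as np,sys
from h import *
go(0,0,0)
im=eyes.capture('scene'); cv2.imwrite('pics/ref.png',im[:,:,::-1]) if len(sys.argv)>1 else None
E
python3 w.py 1; python3 -c "
from h import *
x,y,a=565.5,21.5,-.13
for d in(0,20,46.5): print(d,[proj('scene',[x+np.cos(a)*u-np.sin(a)*v,y+np.sin(a)*u+np.cos(a)*v,200-d])[0].round(1) for u,v in((75,75),(75,-75),(-75,-75),(-75,75))])"
```

```text
t 6.82 tcp [624.5 231.1 104.2] yaw -27.1 F [-3.4 -0.5  6.5] w 10.0
shift [-0.4906 -0.4504  0.1039] rv [0. 0. 0.]
0 [array([362.1, 166.3]), array([401.5, 216.2]), array([313.4, 234.6]), array([284.4, 180. ])]
20 [array([360.9, 175.2]), array([399.5, 225.6]), array([312.8, 244.1]), array([284.4, 189.1])]
46.5 [array([359.4, 186.6]), array([396.9, 237.6]), array([312.1, 256.3]), array([284.3, 200.7])]
```

View pics/ref.png

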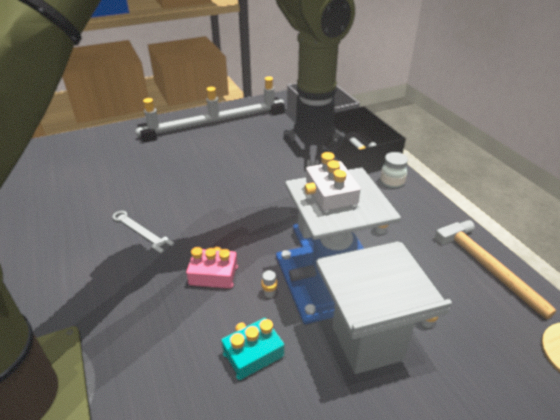

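The platen's view in the scene camera is clear of the arm, and the gripper holds the pin. I open to 0.25 rad and track the sinking.

```bash
cat > tr.py <<'E'
from h import *
import os,json
PIV=np.array([624.5,231.1])-90*np.array([.456,.89])
def sink(im):
    ref=cv2.imread('pics/ref.png'); cur=im[:,:,::-1]; f=4; out=[]
    for (x0,y0,x1,y1) in ((306,165,358,208),(318,152,350,186)):
        T=cv2.resize(ref[y0:y1,x0:x1],None,fx=f,fy=f,interpolation=cv2.INTER_CUBIC)
        S=cv2.resize(np.ascontiguousarray(cur[y0-3:y1+32,x0-6:x1+6]),None,fx=f,fy=f,interpolation=cv2.INTER_CUBIC)
        m=cv2.matchTemplate(S,T,cv2.TM_CCOEFF_NORMED); _,v,_,l=cv2.minMaxLoc(m); dv=l[1]/f-3
        c=((x0+x1)/2,(y0+y1)/2); X=unproj('scene',c,235); ds=np.arange(-2,60,.25)
        pv=proj('scene',X-np.outer(ds,[0,0,1]))[:,1]-c[1]; out.append((round(float(np.interp(dv,pv,ds)),1),round(v,3)))
    return out
if __name__=='__main__':
    im=eyes.capture('scene'); s=bot.get_state(); p=np.array(s['tcp_pos'])[:2]-PIV
    th=np.arctan2(p[1],p[0])-np.arctan2(.89,.456); o=sink(im); h=(s['clock'],np.mean([q[0] for q in o]))
    L=json.load(open('log.json')) if os.path.exists('log.json') else []
    if L: print('rate',(h[1]-L[-1][1])/max(h[0]-L[-1][0],1e-6))
    L.append(h); json.dump(L,open('log.json','w'))
    print('t %.2f th %.3f r %.1f z %.1f w %.1f'%(s['clock'],th,np.hypot(*p),s['tcp_pos'][2],s['grip_width']),'F',np.round(s['force'],1),'sink',o)
E
python3 tr.py
```

```text
t 6.92 th -0.000 r 90.0 z 104.1 w 10.1 F [-4.5  0.3  6.2] sink [(0.0, 0.999), (-0.0, 0.999)]
```

>>> arm_command(series="-0.0001 -0.0045 -0.001 0 0 -2.86 1; -0.0004 -0.009 -0.002 0 0 -5.73 1; -0.001 -0.0135 -0.002 0 0 -8.6 1; -0.0018 -0.0179 -0.002 0 0 -11.46 1; -0.0028 -0.0223 -0.002 0 0 -14.32 1; -0.0028 -0.0223 -0.002 0 0 -14.32 1; -0.0028 -0.0223 -0.002 0 0 -14.32 1")

```text
clock: 7.5
tcp_pos: [602.5, 239.0, 104.4]
tcp_rot: [[0.222, 0.975, -0.002], [0.975, -0.222, 0.001], [0.0, -0.002, -1.0]]
force: [-2.0, 2.1, -4.1]
grip_width: 9.7
```

```bash
python3 tr.py
```

```text
rate 0.0
t 7.55 th 0.259 r 90.1 z 104.4 w 10.0 F [-3.1  2.6 -3.4] sink [(0.0, 0.999), (-0.0, 0.994)]
```

>>> arm_command(series="-0.0001 -0.0045 0 0 0 -2.86 1; -0.0004 -0.009 0 0 0 -5.73 1; -0.0004 -0.009 0 0 0 -5.73 1; -0.0004 -0.009 0 0 0 -5.73 1; -0.0004 -0.009 0 0 0 -5.73 1; -0.0004 -0.009 0 0 0 -5.73 1; -0.0004 -0.009 0 0 0 -5.73 1; -0.0004 -0.009 0 0 0 -5.73 1")

```text
clock: 8.22
tcp_pos: [594.2, 240.4, 104.5]
tcp_rot: [[0.124, 0.992, -0.001], [0.992, -0.124, 0.0], [0.0, -0.001, -1.0]]
force: [-2.8, 3.1, -6.6]
grip_width: 10.1
```

```bash
python3 tr.py
```

```text
rate 2.09292591042277
t 8.27 th 0.354 r 90.0 z 104.5 w 10.3 F [-3.2  4.2 -6.8] sink [(1.5, 0.997), (1.5, 0.988)]
```

>>> arm_command(series="-0.0001 -0.0045 0 0 0 -2.86 1; -0.0004 -0.009 0 0 0 -5.73 1; -0.0006 -0.0108 0 0 0 -6.88 1; -0.0006 -0.0108 0 0 0 -6.88 1; -0.0006 -0.0108 0 0 0 -6.88 1; -0.0006 -0.0108 0 0 0 -6.88 1; -0.0006 -0.0108 0 0 0 -6.88 1; -0.0006 -0.0108 0 0 0 -6.88 1; -0.0006 -0.0108 0 0 0 -6.88 1; -0.0006 -0.0108 0 0 0 -6.88 1")

```text
clock: 9.1
tcp_pos: [584.0, 241.1, 104.5]
tcp_rot: [[0.004, 1.0, 0.0], [1.0, -0.004, 0.001], [0.001, 0.0, -1.0]]
force: [0.3, 5.1, -10.6]
grip_width: 9.7
```

```bash
python3 tr.py
```

```text
rate 9.509792822370654
t 9.15 th 0.468 r 90.2 z 104.5 w 9.3 F [-1.2  4.9 -9.9] sink [(9.5, 0.994), (10.3, 0.985)]
```

>>> arm_command(series="0 0 0.001 0 0 0 1; 0 0 0.001 0 0 0 1; 0 0 0.001 0 0 0 1; 0 0 0.001 0 0 0 1; 0 0 0.001 0 0 0 1; 0 0 0.001 0 0 0 1; 0 0 0.001 0 0 0 1; 0 0 0.001 0 0 0 1; 0 0 0.001 0 0 0 1; 0 0 0.001 0 0 0 1")

```text
clock: 9.98
tcp_pos: [584.0, 241.2, 104.4]
tcp_rot: [[0.004, 1.0, 0.0], [1.0, -0.004, 0.001], [0.001, 0.0, -1.0]]
force: [-2.1, 4.5, -5.1]
grip_width: 9.8
```

```bash
python3 tr.py
```

```text
rate 11.09475829276576
t 10.03 th 0.468 r 90.1 z 104.4 w 10.2 F [-2.1  4.1 -4.3] sink [(19.2, 0.986), (20.2, 0.979)]
```

>>> arm_command(series="0 0 0 0 0 0 1; 0 0 0 0 0 0 1; 0 0 0 0 0 0 1; 0 0 0 0 0 0 1; 0 0 0 0 0 0 1; 0 0 0 0 0 0 1; 0 0 0 0 0 0 1; 0 0 0 0 0 0 1; 0 0 0 0 0 0 1; 0 0 0 0 0 0 1")

```text
clock: 10.87
tcp_pos: [584.0, 241.2, 104.4]
tcp_rot: [[0.004, 1.0, 0.0], [1.0, -0.004, 0.001], [0.001, 0.0, -1.0]]
force: [-2.3, 4.9, -4.6]
grip_width: 9.8
```

```bash
python3 tr.py
```

```text
rate 11.26330088295223
t 10.92 th 0.468 r 90.2 z 104.4 w 10.0 F [-2.2  4.5 -5. ] sink [(29.1, 0.965), (30.2, 0.96)]
```

>>> arm_command(series="0 0 0 0 0 0 1; 0 0 0 0 0 0 1; 0 0 0 0 0 0 1; 0 0 0 0 0 0 1; 0 0 0 0 0 0 1; 0 0 0 0 0 0 1; -0.0001 0.0045 0 0 0 2.86 1; -0.0004 0.0081 0 0 0 5.16 1; -0.0004 0.0081 0 0 0 5.16 1; -0.0004 0.0081 0 0 0 5.16 1")

```text
clock: 11.75
tcp_pos: [593.0, 240.6, 104.4]
tcp_rot: [[0.094, 0.996, 0.002], [0.996, -0.094, 0.001], [0.001, 0.002, -1.0]]
force: [0.4, 4.7, -4.3]
grip_width: 9.9
```

```bash
python3 tr.py
```

```text
rate 8.434280538888252
t 11.80 th 0.368 r 90.1 z 104.4 w 9.8 F [-0.3  4.4 -3.8] sink [(36.4, 0.955), (37.8, 0.95)]
```

>>> arm_command(series="0 0 0 0 0 0 1; 0 0 0 0 0 0 1; 0 0 0 0 0 0 1; 0 0 0 0 0 0 1; 0 0 0 0 0 0 1; 0 0 0 0 0 0 1; 0 0 0 0 0 0 1; 0 0 0 0 0 0 1; 0 0 0 0 0 0 1; 0 0 0 0 0 0 1")

```text
clock: 12.63
tcp_pos: [593.0, 240.6, 104.4]
tcp_rot: [[0.093, 0.996, 0.002], [0.996, -0.093, 0.001], [0.001, 0.002, -1.0]]
force: [1.4, 5.5, -2.2]
grip_width: 9.3
```

```bash
python3 tr.py
python3 - <<'E'
from h import *
im=eyes.capture('scene'); c=im[140:345,280:460,::-1]; b=cv2.resize(c,None,fx=2.8,fy=2.8,interpolation=cv2.INTER_CUBIC); cv2.imwrite('pics/s2.png',b)
E
```

```text
rate 2.434054115249643
t 12.68 th 0.368 r 90.1 z 104.4 w 9.8 F [ 0.7  5.  -2.7] sink [(38.6, 0.951), (39.9, 0.946)]
```

View pics/s2.png

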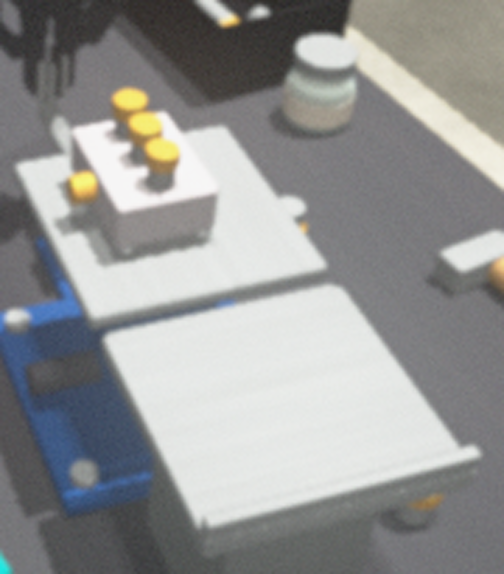

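The platen's corners have moved 38.6 to 40.3 mm, which agrees with the tracker (39.3). I continue creeping.

>>> arm_command(series="0 0 0 0 0 0 1; 0 0 0 0 0 0 1; 0 0 0 0 0 0 1; 0 0 0 0 0 0 1; 0 0 0 0 0 0 1; 0 0 0 0 0 0 1; 0 0 0 0 0 0 1; 0 0 0 0 0 0 1; 0 0 0 0 0 0 1; 0 0 0 0 0 0 1")

```text
clock: 13.57
tcp_pos: [593.0, 240.6, 104.4]
tcp_rot: [[0.093, 0.996, 0.002], [0.996, -0.093, 0.001], [0.001, 0.002, -1.0]]
force: [0.6, 5.0, -2.5]
grip_width: 9.7
```

>>> arm_command(series="0 0 0 0 0 0 1; 0 0 0 0 0 0 1; 0 0 0 0 0 0 1; 0 0 0 0 0 0 1; 0 0 0 0 0 0 1; 0 0 0 0 0 0 1; 0 0 0 0 0 0 1; 0 0 0 0 0 0 1")

```text
clock: 14.23
tcp_pos: [593.0, 240.6, 104.4]
tcp_rot: [[0.093, 0.996, 0.002], [0.996, -0.093, 0.001], [0.001, 0.002, -1.0]]
force: [0.8, 3.9, -3.0]
grip_width: 9.7
```

```bash
python3 tr.py
```

```text
rate 2.1874999999999982
t 14.28 th 0.368 r 90.1 z 104.4 w 9.5 F [ 0.5  5.3 -2. ] sink [(41.8, 0.945), (43.7, 0.941)]
```

>>> arm_command(series="0 0 0 0 0 0 1; 0 0 0 0 0 0 1; 0 0 0 0 0 0 1; 0 0 0 0 0 0 1; 0 0 0 0 0 0 1; 0 0 0 0 0 0 1; 0 0 0 0 0 0 1; 0 0 0 0 0 0 1; 0 0 0 0 0 0 1; 0 0 0 0 0 0 1")

```text
clock: 15.12
tcp_pos: [593.0, 240.6, 104.4]
tcp_rot: [[0.094, 0.996, 0.002], [0.996, -0.094, 0.001], [0.001, 0.002, -1.0]]
force: [0.4, 4.8, -2.7]
grip_width: 10.0
```

>>> arm_command(series="-0.0006 0.0108 0 0 0 6.88 1; -0.0026 0.0214 0 0 0 13.75 1; -0.0058 0.0317 0 0 0 20.6 1; -0.0058 0.0317 0 0 0 20.6 1; -0.0058 0.0317 0 0 0 20.6 1; -0.0058 0.0317 0 0 0 20.6 1")

```text
clock: 15.62
tcp_pos: [624.0, 231.2, 104.3]
tcp_rot: [[0.436, 0.9, 0.002], [0.9, -0.436, 0.0], [0.001, 0.002, -1.0]]
force: [1.7, 3.3, -0.2]
grip_width: 10.2
```

```bash
python3 tr.py
python3 - <<'E'
from h import *
np.set_printoptions(precision=1,suppress=True)
im=eyes.capture('scene'); cv2.imwrite('pics/raw_s3.png',im[:,:,::-1])
# ECC refine of platen plain corner patches
ref=cv2.imread('pics/ref.png',0).astype(np.float32); cur=cv2.cvtColor(im,cv2.COLOR_RGB2GRAY).astype(np.float32)
x,y,a=566,22,-.13
for u,v in((75,75),(75,-75),(-75,-75),(-75,75)):
    X=np.array([x+np.cos(a)*u-np.sin(a)*v,y+np.sin(a)*u+np.cos(a)*v,200.]); c=proj('scene',X)[0]; e=proj('scene',X-[0,0,46])[0]-c
    W=np.array([[1,0,e[0]],[0,1,e[1]]],np.float32); r=14; x0,y0=(c-r).round().astype(int)
    T=ref[y0:y0+2*r,x0:x0+2*r]; W[0,2]+=x0; W[1,2]+=y0
    try:
        cc,W=cv2.findTransformECC(T,cur,W,cv2.MOTION_TRANSLATION,(3,200,1e-5),None,3); print((u,v),'sink',(W[1,2]-y0)/e[1]*46,'dx',W[0,2]-x0-e[0],cc)
    except Exception as ex: print((u,v),ex)
E
```

```text
rate 1.554141969061731
t 15.67 th 0.006 r 89.9 z 104.3 w 9.7 F [ 2.   2.3 -0.5] sink [(43.9, 0.945), (45.9, 0.939)]
(75, 75) sink 45.41086300082709 dx -0.39960103035491557 0.9525237571643373
(75, -75) sink 34.391734196214 dx -3.2760616477411872 0.6736995051626066
(-75, -75) sink 39.64129927416163 dx -2.1626654598223922 0.8226834058252378
(-75, 75) sink 44.176104927861964 dx -0.1430037127425976 0.9614121935996047
```

The valve is shut (about 0.006 rad) and the sink is estimated at 44 to 46 mm of the 46.5 needed. I release the pin and rise, then touch the platen behind the manifold to measure its height.

>>> arm_command(series="0 0 0 0 0 0 0.9; 0 0 0 0 0 0 0.7; 0 0 0 0 0 0 0.6; 0 0 0 0 0 0 0.6; 0 0 -0.03 0 0 0 0.6; 0 0 -0.07 0 0 0 0.6; 0 0 -0.11 0 0 0 0.6; 0 0 -0.14 0 0 0 1; 0 0 -0.15 0 0 0 1; 0 0 -0.15 0 0 0 1")

```text
clock: 16.55
tcp_pos: [624.7, 230.9, 257.0]
tcp_rot: [[0.439, 0.899, 0.006], [0.899, -0.439, 0.001], [0.004, 0.004, -1.0]]
force: [0.6, 0.4, 0.1]
grip_width: 0.3
```

```bash
python3 tr.py; python3 -c "
from h import *
go(560.6,91.6,185,-7.45)"
```

```text
rate 0.0
t 16.60 th 0.012 r 89.2 z 254.3 w 0.2 F [-0.9 -0.9 -0.6] sink [(43.9, 0.945), (45.9, 0.94)]
t 16.6 tcp [623.1 230.9 254.3] yaw -26.0 F [-0.9 -0.9 -0.6] w 0.2
shift [-0.1526  0.0048  0.0692] rv [  0.05  -0.02 -18.55]
```

>>> arm_command(series="-0.04 0.001 0 0 0 -5 1; -0.08 0.0025 0 0 0 -10 1; -0.115 0.004 0.01 0 0 -15 1; -0.14 0.0045 0.03 0 0 -18.5 1; -0.1526 0.005 0.055 0 0 -18.5 1; -0.1526 0.005 0.069 0 0 -18.5 1; -0.1526 0.005 0.069 0 0 -18.5 1; -0.1526 0.005 0.069 0 0 -18.5 1; -0.1526 0.005 0.069 0 0 -18.5 1")

```text
clock: 17.35
tcp_pos: [560.6, 92.8, 184.3]
tcp_rot: [[0.129, 0.992, -0.001], [0.992, -0.129, 0.0], [0.0, -0.001, -1.0]]
force: [0.7, 0.0, -0.7]
grip_width: -0.0
```

```bash
python3 -c "
from h import *
go(560.6,91.6,160,-7.45)
snap('wrist','w4.png')"
```

```text
t 17.35 tcp [560.6  92.8 184.3] yaw -7.4 F [ 0.7  0.  -0.7] w -0.0
shift [-0.0012  0.0001  0.0243] rv [-0.05 -0.    0.04]
```

View pics/w4.png

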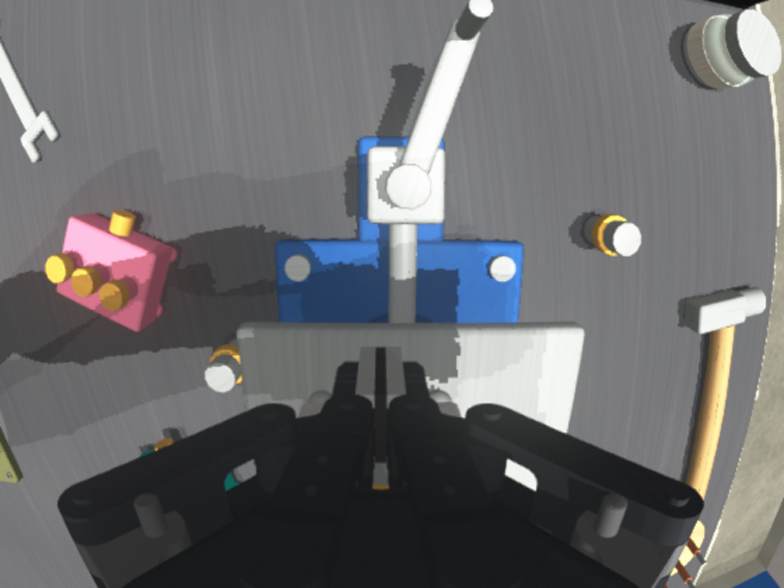

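The wrist view shows the fingers over the platen's +y strip, with the platen edge at row 323 and the finger about 13 mm toward -x of centre. I descend slowly.

>>> arm_command(series="0 0 0.004 0 0 0 1; 0 0 0.008 0 0 0 1; 0 0 0.012 0 0 0 1; 0 0 0.016 0 0 0 1; 0 0 0.019 0 0 0 1; 0 0 0.022 0 0 0 1; 0 0 0.024 0 0 0 1; 0 0 0.024 0 0 0 1")

```text
clock: 18.07
tcp_pos: [560.4, 92.0, 160.2]
tcp_rot: [[0.13, 0.991, -0.001], [0.991, -0.13, -0.0], [-0.0, -0.001, -1.0]]
force: [-0.6, 0.7, 0.2]
grip_width: 0.2
```

>>> arm_command(series="0 0 0.001 0 0 0 1; 0 0 0.002 0 0 0 1; 0 0 0.003 0 0 0 1; 0 0 0.003 0 0 0 1")

```text
clock: 18.4
tcp_pos: [560.7, 92.1, 157.6]
tcp_rot: [[0.13, 0.991, 0.0], [0.991, -0.13, 0.0], [0.0, 0.0, -1.0]]
force: [0.8, 0.1, 0.4]
grip_width: -0.2
```

>>> arm_command(series="0 0 0.001 0 0 0 1; 0 0 0.002 0 0 0 1; 0 0 0.002 0 0 0 1")

```text
clock: 18.65
tcp_pos: [560.6, 92.1, 155.5]
tcp_rot: [[0.13, 0.991, -0.0], [0.991, -0.13, 0.0], [0.0, -0.0, -1.0]]
force: [0.0, -0.7, 0.1]
grip_width: 0.2
```

>>> arm_command(series="0 0 0.001 0 0 0 1; 0 0 0.002 0 0 0 1; 0 0 0.002 0 0 0 1")

```text
clock: 18.9
tcp_pos: [560.7, 92.1, 154.8]
tcp_rot: [[0.13, 0.991, 0.001], [0.991, -0.13, 0.001], [0.001, 0.0, -1.0]]
force: [-1.8, 0.6, 7.6]
grip_width: -0.4
```

>>> arm_command(series="0 0 0.001 0 0 0 1; 0 0 0.002 0 0 0 1; 0 0 0.002 0 0 0 1")

```text
clock: 19.15
tcp_pos: [560.7, 92.1, 153.5]
tcp_rot: [[0.13, 0.991, 0.001], [0.991, -0.13, 0.001], [0.001, 0.001, -1.0]]
force: [-4.1, 0.2, 11.4]
grip_width: -0.1
```

>>> arm_command(series="0 0 -0.005 0 0 0 1; 0 0 -0.01 0 0 0 1; 0.002 0 -0.015 0 0 0 0.8; 0.002 0 -0.017 0 0 0 0.65; 0.002 0 -0.017 0 0 0 0.65; 0.002 0 -0.017 0 0 0 0.65")

```text
clock: 19.65
tcp_pos: [561.0, 94.2, 168.7]
tcp_rot: [[0.13, 0.992, 0.0], [0.992, -0.13, 0.0], [0.0, 0.0, -1.0]]
force: [-0.4, 0.2, 0.7]
grip_width: 29.8
```

```bash
python3 tr.py;  python3 -c "
from h import *
go(560.6,92,168,-7.45)"
```

```text
rate 0.8870967741935513
t 19.70 th -3.046 r 61.2 z 168.5 w 30.1 F [-0.8 -0.8 -0.4] sink [(46.6, 0.884), (48.7, 0.903)]
t 19.7 tcp [560.8  94.1 168.5] yaw -7.5 F [-0.8 -0.8 -0.4] w 30.1
shift [-0.0021  0.      0.0005] rv [-0.02  0.   -0.02]
```

The touch gave first contact at 154.8, and the platen then yielded slightly to about 153.5, so it is level within tolerance with the valve shut. Now I push along the lift's -y.

>>> arm_command(series="-0.003 0 0 0 0 0 0.65; -0.006 0 0 0 0 0 0.65; -0.01 0 0 0 0 0 0.65; -0.014 0 0 0 0 0 0.65; -0.018 0 0 0 0 0 0.65; -0.023 0 0 0 0 0 0.65; -0.028 0 0 0 0 0 0.65; -0.033 0 0 0 0 0 0.65; -0.038 0 0 0 0 0 0.65; -0.043 0 0 0 0 0 0.65")

```text
clock: 20.53
tcp_pos: [555.2, 50.8, 168.6]
tcp_rot: [[0.13, 0.991, -0.0], [0.991, -0.13, 0.0], [0.0, -0.0, -1.0]]
force: [-0.5, 2.4, -1.2]
grip_width: 29.9
```

```bash
python3 -c "
from h import *
go(560.6,92,168,-7.45)
snap('top','t2.png')"
```

```text
t 20.53 tcp [555.2  50.8 168.6] yaw -7.5 F [-0.5  2.4 -1.2] w 29.9
shift [ 0.0415 -0.      0.0006] rv [-0.01 -0.   -0.04]
```

View pics/t2.png

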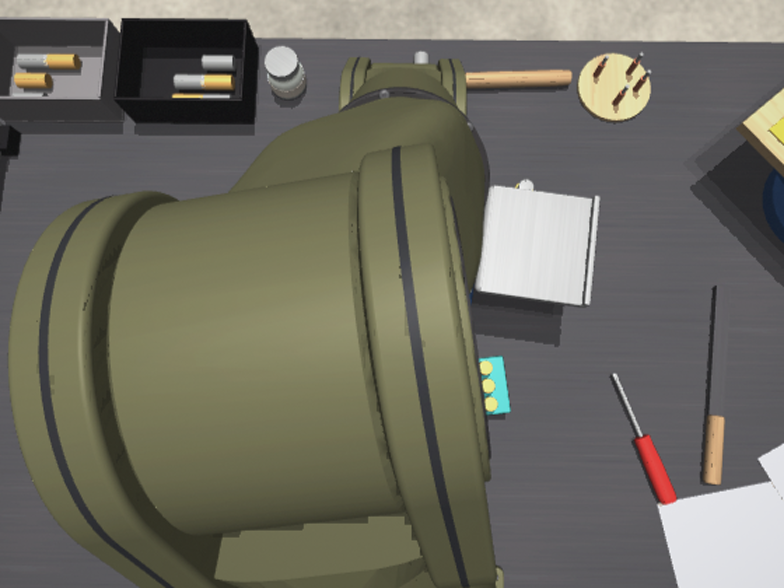

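The arm hides the top view, but the 2.4 N push force shows contact. I continue and check with the scene camera.

>>> arm_command(series="-0.005 0 0 0 0 0 0.65; -0.01 0 0 0 0 0 0.65; -0.015 0 0 0 0 0 0.65; -0.02 0 0 0 0 0 0.65; -0.025 0 0 0 0 0 0.65; -0.03 0 0 0 0 0 0.65; -0.035 0 0 0 0 0 0.65; -0.04 0 0 0 0 0 0.65; -0.045 0 0 0 0 0 0.65; -0.05 0 0 0 0 0 0.65")

```text
clock: 21.42
tcp_pos: [548.9, 1.6, 168.8]
tcp_rot: [[0.13, 0.992, 0.0], [0.992, -0.13, 0.0], [0.0, 0.0, -1.0]]
force: [1.0, 4.5, 1.6]
grip_width: 30.3
```

Run:
```python
from h import *
go(560.6,92,168,-7.45)
im=eyes.capture('scene'); c=im[140:345,280:460,::-1]; cv2.imwrite('pics/s4.png',cv2.resize(c,None,fx=2.8,fy=2.8,interpolation=cv2.INTER_CUBIC))
```

```text
t 21.42 tcp [548.9   1.6 168.8] yaw -7.5 F [1.  4.5 1.6] w 30.3
shift [ 0.0912 -0.0001  0.0008] rv [ 0.01 -0.02 -0.02]
```

View pics/s4.png

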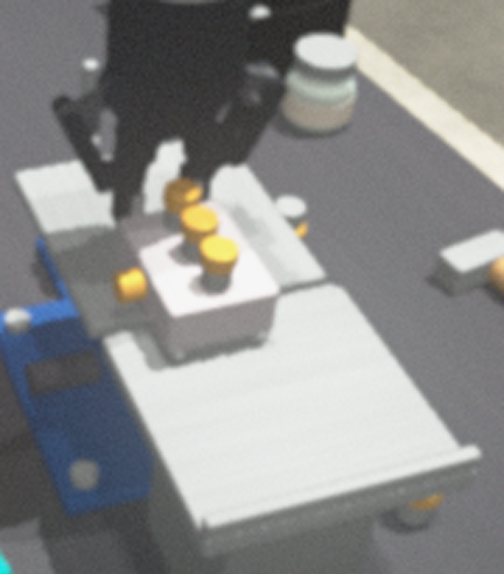

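The manifold is straight and crossing onto the stand, with its front top corners at about (170,318) and (278,292) in the crop. I work out its position and the remaining distance.

Run:
```python
from h import *
a=-.13
for off in((0,0),(.75,2.15)):
  for u,v in((278,292),(170,318),(244,203)):
    X=unproj('scene',(280+u/2.8-.3-off[0],140+v/2.8-.3-off[1]),194.5); d=X[:2]-[566.1,22.3]
    print(off,np.round([np.cos(a)*d[0]+np.sin(a)*d[1],-np.sin(a)*d[0]+np.cos(a)*d[1]],1))
  for u,v in((478,450),(203,521)):
    X=unproj('scene',(280+u/2.8-.3-off[0],140+v/2.8-.3-off[1]),165.5); d=X[:2]-[566.1,22.3]
    print('lip',off,np.round([np.cos(a)*d[0]+np.sin(a)*d[1],-np.sin(a)*d[0]+np.cos(a)*d[1]],1))
```

```text
(0, 0) [  14.3 -118.9]
(0, 0) [ -49.1 -120.4]
(0, 0) [ 29.2 -44.5]
lip (0, 0) [  76.3 -226.2]
lip (0, 0) [ -73.3 -225.6]
(0.75, 2.15) [  15.4 -114.3]
(0.75, 2.15) [ -48.4 -115.9]
(0.75, 2.15) [ 30.4 -39. ]
lip (0.75, 2.15) [  77.5 -222.5]
lip (0.75, 2.15) [ -72.9 -222.1]
```

>>> arm_command(series="-0.005 0 0 0 0 0 0.65; -0.01 0 0 0 0 0 0.65; -0.015 0 0 0 0 0 0.65; -0.02 0 0 0 0 0 0.65; -0.025 0 0 0 0 0 0.65; -0.03 0 0 0 0 0 0.65; -0.035 0 0 0 0 0 0.65; -0.04 0 0 0 0 0 0.65; -0.045 0 0 0 0 0 0.65; -0.05 0 0 0 0 0 0.65")

```text
clock: 22.3
tcp_pos: [542.4, -47.8, 168.8]
tcp_rot: [[0.13, 0.992, 0.0], [0.992, -0.13, 0.001], [0.001, 0.0, -1.0]]
force: [0.9, 5.7, 2.6]
grip_width: 29.8
```

>>> arm_command(series="-0.005 0 0 0 0 0 0.65; -0.01 0 0 0 0 0 0.65; -0.015 0 0 0 0 0 0.65; -0.02 0 0 0 0 0 0.65; -0.024 0 0 0 0 0 0.65; -0.027 0 0 0 0 0 0.65; -0.03 0 0 0 0 0 0.65; -0.032 0 0 0 0 0 0.65; -0.033 0 0 0 0 0 0.65; -0.033 0 0 0 0 0 0.65")

```text
clock: 23.13
tcp_pos: [537.9, -80.8, 168.8]
tcp_rot: [[0.13, 0.991, -0.0], [0.991, -0.13, 0.0], [0.0, -0.0, -1.0]]
force: [0.6, 4.5, 3.3]
grip_width: 30.0
```

>>> arm_command(series="0.004 0 0 0 0 0 0.65; 0.012 0 0 0 0 0 0.65; 0.025 0 0 0 0 0 0.65; 0.025 0 -0.02 0 0 0 0.65; 0.025 0 -0.06 0 0 0 0.65; 0.025 0 -0.1 0 0 0 0.65; 0.04 0 -0.14 0 0 0 0.65; 0.08 0 -0.17 0 0 0 0.65; 0.12 0 -0.2 0 0 0 0.65; 0.16 0 -0.2 0 0 0 0.65")

```text
clock: 23.97
tcp_pos: [558.7, 63.5, 370.3]
tcp_rot: [[0.136, 0.991, 0.007], [0.991, -0.136, -0.002], [-0.001, 0.007, -1.0]]
force: [0.6, -0.6, 0.4]
grip_width: 30.0
```

>>> arm_command(series="0.04 0 0 0 0 0 0.65; 0.08 0 0 0 0 0 0.65; 0.12 0 0 0 0 0 0.65; 0.16 0 0 0 0 0 0.65; 0.2 0 0 0 0 0 0.65; 0.24 0 0 0 0 0 0.65; 0.26 0 0 0 0 0 0.65; 0.26 0 0 0 0 0 0.65; 0.26 0 0 0 0 0 0.65")

```text
clock: 24.72
tcp_pos: [590.4, 323.7, 364.7]
tcp_rot: [[0.128, 0.992, -0.001], [0.992, -0.128, -0.002], [-0.003, -0.001, -1.0]]
force: [0.1, -1.2, -0.1]
grip_width: 29.9
```

Run:
```python
from h import *
go(0,0,0)
for n in('top','scene'):
    im=snap(n,n+'_end.png'); cv2.imwrite('pics/raw_%s_end.png'%n,im[:,:,::-1])
    for t in('part_c','stand_top','platen_top','pin'): print(n,t,[(np.round(r['extent'],1),round(r['p'],2)) for r in recognise(n,t)][:3])
im=cv2.imread('pics/raw_top_end.png'); hsv=cv2.cvtColor(im,cv2.COLOR_BGR2HSV)
m=((hsv[...,0]>15)&(hsv[...,0]<35)&(hsv[...,1]>90)&(hsv[...,2]>120)).astype(np.uint8)
k,l,st,c=cv2.connectedComponentsWithStats(m)
a=-.13
for i in range(1,k):
    if st[i,4]>15 and 240<c[i][0]<430 and 100<c[i][1]<230:
        X=unproj('top',c[i]-[2.75,1.15],220); d=X[:2]-[566.1,22.3]; print('yellow',c[i].round(1),st[i,4],np.round([np.cos(a)*d[0]+np.sin(a)*d[1],-np.sin(a)*d[0]+np.cos(a)*d[1]],1))
```

```text
t 24.72 tcp [590.4 323.7 364.7] yaw -7.4 F [ 0.1 -1.2 -0.1] w 29.9
shift [-0.3958 -0.5437  0.3663] rv [0. 0. 0.]
top part_c [(array([387.8, 183.3,  56.6,  44.5]), 0.92), (array([251.6, 278.6,  49.4,  50.9]), 0.67), (array([344.4, 274.6,  42.6,  40.9]), 0.59)]
top stand_top [(array([383.3, 175.4,  90. ,  84.1]), 0.88)]
top platen_top [(array([301.3, 166.9,  86. ,  83.9]), 0.59)]
top pin [(array([220.1, 153.8,  54.8,  34.7]), 0.85)]
scene part_c [(array([371.3, 274.2,  63. ,  75. ]), 0.97), (array([255. , 347.1,  61.6,  63.1]), 0.92), (array([211.5, 267.1,  53.4,  38.9]), 0.58)]
scene stand_top [(array([384.8, 308.8, 134.7, 131.3]), 0.89)]
scene platen_top [(array([341.5, 225.4, 109.3,  71.5]), 0.78)]
scene pin [(array([311.1, 179.1,   4.9,  37.1]), 0.52), (array([386.2, 309.2, 138.6, 132.4]), 0.37)]
yellow [265.4 110.4] 32 [70.8 81.9]
yellow [378.3 172.7] 95 [ -14.3 -128.3]
yellow [393.3 174.7] 98 [ -14.1 -154.1]
yellow [408.2 176.8] 100 [ -14.3 -180. ]
yellow [386.1 200.1] 80 [ -60.4 -146.5]
```

Run:
```python
from h import *
ref=cv2.imread('pics/ref.png',0).astype(np.float32)
x,y,a=566,22,-.13
for nm in('raw_s3','raw_scene_end'):
  cur=cv2.imread('pics/%s.png'%nm,0).astype(np.float32)
  for u,v in((75,75),(75,-75),(-75,-75),(-75,75)):
    X=np.array([x+np.cos(a)*u-np.sin(a)*v,y+np.sin(a)*u+np.cos(a)*v,200.]); c=proj('scene',X)[0]; e=proj('scene',X-[0,0,46])[0]-c
    r=9; x0,y0=(c-r).round().astype(int); W=np.array([[1,0,e[0]+x0],[0,1,e[1]+y0]],np.float32)
    try:
        cc,W=cv2.findTransformECC(ref[y0:y0+2*r,x0:x0+2*r],cur,W,cv2.MOTION_TRANSLATION,(3,200,1e-5),None,3); print(nm,(u,v),'sink',((W[1,2]-y0)/e[1]*46).round(1),'dx',(W[0,2]-x0-e[0]).round(2),round(cc,3))
    except Exception as ex: print(nm,(u,v),'fail')
# lever/pin: image shift between start and now in top view
A=cv2.imread('pics/raw_top.png',0);B=cv2.imread('pics/raw_top_end.png',0)
T=A[128:166,190:236]; m=cv2.matchTemplate(B[122:172,184:242],T,cv2.TM_CCOEFF_NORMED); print('lever',cv2.minMaxLoc(m)[1],np.array(cv2.minMaxLoc(m)[3])-6)
```

```text
raw_s3 (75, 75) sink 45.1 dx -0.02 0.992
raw_s3 (75, -75) sink 40.2 dx -1.53 0.827
raw_s3 (-75, -75) sink 40.9 dx -1.41 0.904
raw_s3 (-75, 75) sink 44.1 dx -0.07 0.986
raw_scene_end (75, 75) sink 46.9 dx -0.14 0.996
raw_scene_end (75, -75) sink 40.9 dx -2.14 0.765
raw_scene_end (-75, -75) sink 43.0 dx -1.6 0.891
raw_scene_end (-75, 75) sink 46.1 dx -0.31 0.997
lever 0.9795612692832947 [0 0]
```

The sink is now 46.1 to 46.9 mm against the 46.5 target, the manifold is about 5 mm from the stand's centre along y, and the lever is unmoved. I hand in.

```bash
python3 -c "
from h import *
print(workorder.close_job())"
```

```text
the job is handed in; nothing more can be done
None
```

I lowered the platen level with the stand, shut the valve, and pushed the manifold onto the stand. I handed the job in at about 25 s; no verdict was reported.

**Sinking:** I gripped the lever pin and opened the valve to about 0.47 rad, where the platen sank at roughly 11 mm/s. I throttled to 0.37 rad (about 2.5 mm/s) near the end, then shut it to about 0.006 rad.

**Final checks:**

| Check | Result |
|---|---|
| Platen sink | 46.1 and 46.9 mm at its two far corners, against 46.5 mm needed (stand top touched at z = 153.5 mm) |
| Manifold on stand | about 2 to 6 mm from the stand's centre along y and about -16 mm along x |
| Valve lever | same place in the top image as at the start, so shut |
| Robot | clear of everything, gripper well above the scene |

**Checks that disagreed:**
- **Platen touch:** Pressing on the platen with the closed fingers gave contact at 154.8 mm. It then yielded about 1.3 to 2 mm under about 11 N with the valve shut, which brought it nearer the stand's height.
- **Near platen corners:** Their tracking read 41 to 43 mm of sink. I rejected it because the match was poor against the stand behind them.
- **Manifold upright:** I did not view a final picture, since the viewing limit was used up, so this rests on the coupling positions found in the last top image.

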